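# Count foil tins on the tipping scale and pour them into the display basket

## Task

First guide the scale's lever through its zigzag gate from the park end into the weigh notch, then set all the lidded foil tins in the weighing pan, let go and let them settle for a second. Next guide the lever to the tip end, lift the pan by its handle to pour all the tins into the display basket, lay the pan back flat, and bring the lever back to the park end. The pan may be lifted only while the lever is at the tip end; leave the cups, the tape roll and the bowl alone.

Things in the scene. Friction and masses are not known exactly. Their poses are not given: they have to be found in the camera images.
- scale: The counting scale, grey housing fixed to the counter, turned a little from start to start. Origin: on the counter under the middle of the pan. Its y axis points from the pan's pouring lip to its handle; its x axis (away from the robot) from the pan to the console with the aluminium gate plate (plate top 107 mm above the counter, 86 by 140 mm).
- gate_along (a joint): How far the lever has been pushed along the gate, m, towards the scale's -y (from the handle side to the basket side): 0 at the park end, 0.050 in line with the weigh notch, 0.100 at the tip end. The lever is an upright 10 mm stem that slides without leaning in a 15 mm wide slot; about 1 N of friction each way; it stays where it is left.
- gate_park (a point): Lever's place at the park end, on top of the gate plate (scale's x 135, y 50 mm); axes as the scale's. Centre line of the slot as (along, across) in mm, along = towards the scale's -y, across = its +x: park (0,0) - (25,0) - (25,24) - (50,24) - (75,24) - (75,0) - (100,0) tip; the weigh notch is a dead-end branch from (50,24) to (50,46).
- gate_across (a joint): How far the lever stands across the gate, m, towards the scale's +x (away from the pan): 0 in the park and tip lanes, 0.024 in the middle lane, 0.046 at the bottom of the weigh notch.
- knob (a point): Middle of the black round lever knob, 24 mm in diameter, 41 mm tall, upright, 150 mm above the counter; there is 20 mm of free stem between knob and gate plate.
- pan (a joint): Tilt of the weighing pan, rad: 0 flat, 1.2 fully tipped. It is hinged along its pouring lip on the basket side (scale's y = -85 mm, 95 mm above the counter, axis along the scale's x), weighs 0.45 kg and falls back flat if let go. Tins begin to slide at about 0.45 to 0.65 rad and run off well by 1.1 rad.
- pan_floor (a point): Middle of the pan's inner floor (99 mm above the counter when flat). The steel pan is 190 mm along x and 170 mm along y (y from lip to handle), walls 3 mm thick and 20 mm high above the floor on three sides, none at the lip (y = -85 mm here). Axes turn with the pan; when flat they are the scale's.
- pan_handle (a point): Middle of the pan's handle, a round steel bar 10 mm thick and 104 mm long along the scale's x, 52 mm outside the pan's end wall, open between its two side arms; 107 mm above the counter when flat. It lies 222 mm from the hinge line in the pan's plane and 12 mm above it.
- basket_in (a point): Middle of the inner floor of the fixed beige plastic display basket beside the scale, under the pan's lip. Outside 240 mm (x) by 200 mm (y) by 80 mm high, walls and floor 4 mm; x, y axes as its sides; the point is 4 mm above the counter.
- tin0: One of the 3 to 5 equal closed foil tins with a white card lid, a rigid block 50 mm (x) by 36 mm (y) by 38 mm high (z), about 60 g, origin in its centre; starts upright on a thin (3 mm) cardboard mat. May be absent.
- tin1: One of the 3 to 5 equal closed foil tins with a white card lid, a rigid block 50 mm (x) by 36 mm (y) by 38 mm high (z), about 60 g, origin in its centre; starts upright on a thin (3 mm) cardboard mat. May be absent.
- tin2: One of the 3 to 5 equal closed foil tins with a white card lid, a rigid block 50 mm (x) by 36 mm (y) by 38 mm high (z), about 60 g, origin in its centre; starts upright on a thin (3 mm) cardboard mat. May be absent.
- tin3: One of the 3 to 5 equal closed foil tins with a white card lid, a rigid block 50 mm (x) by 36 mm (y) by 38 mm high (z), about 60 g, origin in its centre; starts upright on a thin (3 mm) cardboard mat. May be absent.
- tin4: One of the 3 to 5 equal closed foil tins with a white card lid, a rigid block 50 mm (x) by 36 mm (y) by 38 mm high (z), about 60 g, origin in its centre; starts upright on a thin (3 mm) cardboard mat. May be absent.
- cups: Stack of white paper cups, 82 mm wide, 109 mm tall, origin under it; not to be disturbed.
- tape: Roll of cardboard-brown tape, 90 mm wide, 40 mm tall, lying flat, origin under it; not to be disturbed.
- bowl: White plastic bowl, 120 mm wide, 45 mm tall, origin under it; not to be disturbed.
There are look-alikes about, which are no part of the job. Leave any green look-alike of the tin3 alone.

How it is judged:
By the outcome, as a careful person would: the job done as asked, in the order asked, and still so for the second after the job is handed in, with the robot touching nothing.
Of tin0, tin1, tin2, tin3, tin4 only 3 to 5 are there at a start; the rules pass over those that are not, and their reading is None.
At some moment in a run one of tin0, tin1, tin2, tin3, tin4 may be knocked a few centimetres aside while the robot is not near it.
Once in a run the grip may slacken for a moment while it holds something.
It also fails if it takes over 210 s, if anything falls off the work surface, if the arm or the gripper's body presses on something with over 40 N, if the wrist force passes 120 N, or if a joint passes its speed limit or range.

## Robot

A 7-joint arm with a two-finger parallel gripper is mounted at the origin on the work surface. World frame = base frame: x ahead of the robot, y to its left, z up, the work surface at z = 0. Lengths are in m, angles in rad, forces in N, time in s.
With the tool pointing down it reaches from about 0.425 to 0.825 m from the base axis. Payload 3.6 kg.
Tool frame: the origin (TCP) lies at the very end of the fingers, on their centre line; the grasp point (between the pads) lies 19 mm behind it; z points along the fingers, y is the line along which they close (so a half turn about z gives the same grasp; the last joint's range is limited). The gripper opens to 93 mm and grips with 3 to 60 N. Pads are 15 mm wide; open, the fingers measure 128 mm over their backs; the gripper's body (75 mm by 188 mm) begins 65 mm behind the grasp point.
Start: joints at [1.123, 0.615, -0.013, 1.423, 0.008, 1.103, -0.04], TCP at [0.266, -0.593, 0.219] pointing down, gripper open.
Joint ranges: [-3.12, 3.12], [-0.3, 2.06], [-1.34, 1.32], [0.26, 2.42], [-1.36, 4.5], [0.01, 1.98], [-2.84, 2.84]. Speed limits (rad/s): [2.79, 2.79, 3.14, 3.14, 3.14, 3.14, 3.14].

## Interface

Orientations are given as a rotation vector (axis times angle).
In Python, from cell import env, read_camera, boxes_of, silhouettes, spot_point gives the robot as it stands. Calls block until the motion is done:
- env.move_pose(position, orientation): joint-space move of the TCP to a pose.
- env.movel(position, v=0.15, orientation=None, threshold=None): straight line of the TCP; orientation=None keeps the orientation; v is the mean speed in m/s. With threshold (N) it stops when the force on the tool has changed by that much, and returns True; else False.
- env.move_joints(angles): joint-space move.
- env.open_jaws() and env.close_gripper(strength=None): open the fingers fully, or close them until they stop; strength is the grip in N (None keeps the last).
- env.hold(seconds).
- env.ik(position, orientation): joint angles nearest the present ones, or None.
- read_camera(name): name is "side" or "top"; returns a dict with "color" (480x640x3 uint8, red, green, blue), "intrinsics" (3x3 intrinsics, pixels), "cam_to_world" (4x4, takes a point from camera to world coordinates). Camera axes: x right, y down, z forward; pixel columns grow to the right and rows downward; lengths in m; the calibration is good to about 2 mm. A picture is of the moment at which its call begins. There is no depth.
A pose or a line that the arm cannot do raises env.MotionError and nothing moves.
- env.close_job(): hands the job in; it is judged then, once.
Trained networks look in the newest picture that a camera, given by its name, has taken for a name from the list of things; names that differ only in an ending like _2 or _b are one class to them, and where a whole thing is asked for, a point or a joint stands for the part that bears it (a point fixed in the world has none). Each returns a list of dicts, best first, with "p" (0 to 1); they miss things now and then, are a little off and sometimes report something else, mostly with a low value. They report only what shows in the picture. A call takes as long as a camera call. They do not tell look-alikes from the thing itself.
- boxes_of(camera, name): "bbox" ([left, top, right, bottom] in pixels, round what is visible of it).
- silhouettes(camera, name): "region" (480x640 bool, what is visible of it) and "bbox" ([left, top, right, bottom] in pixels, round what is visible of it).
- spot_point(camera, name): "position" ([row, column] in pixels: a listed point, or the origin of a listed thing).
Readings, each from a call of its own:
- env.get_t(): time.
- env.get_qpos(): joint angles.
- env.get_qvel(): joint speeds.
- env.get_tau(): joint torques, N m.
- env.get_eef_pos(): TCP position.
- env.get_tool_rot(): TCP orientation.
- env.get_force(): force on the tool from outside, world axes, zero at the start.
- env.get_wrist_torque(): the same for the moment, N m.
- env.get_gripper_width(): opening from 0.0 (shut) to 1.0 (fully open).
- env.get_gripper_force(): force on a finger pad.
Only numpy, scipy, OpenCV 4.12 (cv2) and the standard library are available. Lean on these libraries where they do the work, as an engineer would, in place of code of your own. Each camera call takes 0.05 s, during which the arm holds its last target. There are 200 camera calls.

## Working session

There is one attempt and no reset: what is moved stays moved. The work goes in short steps, each a Python script; the robot and the scene stay as the last script left them, time stands still between calls to the robot, and variables do not carry over. Pictures are saved under pics/ and viewed, at most 14 in all, crops included, and the job is handed in when it is done.

```bash
mkdir -p pics; ls; cat > h.py <<'E'
import numpy as np, cv2
from cell import env, read_camera, boxes_of, silhouettes, spot_point
from scipy.spatial.transform import Rotation as R
def world(cam, rc, z):
    K=np.array(cam["intrinsics"]);T=np.array(cam["cam_to_world"])
    d=T[:3,:3]@np.linalg.solve(K,[rc[1],rc[0],1.]);o=T[:3,3]
    return o+d*(z-o[2])/d[2]
def proj(cam,p):
    K=np.array(cam["intrinsics"]);T=np.array(cam["cam_to_world"])
    c=K@(T[:3,:3].T@(np.array(p)-T[:3,3])); return c[:2]/c[2]
def save(cam,n): cv2.imwrite(f"pics/{n}.png",cam["color"][:,:,::-1])
def down(a): # tool z down, tool y (closing) at world yaw a
    y=np.array([np.cos(a),np.sin(a),0]);z=np.array([0,0,-1.]);x=np.cross(y,z)
    return R.from_matrix(np.c_[x,y,z]).as_rotvec()
E
python3 - <<'E'
from h import *
np.set_printoptions(precision=4,suppress=True)
H={'scale':0,'knob':.15,'gate_park':.107,'pan_floor':.099,'pan_handle':.107,'basket_in':.004,'tin0':.022,'cups':0,'tape':0,'bowl':0}
for c in ('top','side'):
    cam=read_camera(c);save(cam,c+'0')
    print(c,np.array(cam['cam_to_world'])[:3,3])
    for n,z in H.items():
        for d in spot_point(c,n):
            if d['p']>.2: print(c,n,round(d['p'],2),np.round(d['position'],1),world(cam,d['position'],z))
print(env.get_eef_pos(),env.get_tool_rot(),env.get_t())
E
```

```text
pics
top [0.3499 0.0938 1.3559]
top scale 0.86 [252.9 409.9] [ 0.4965 -0.1447  0.    ]
top gate_park 0.63 [198.7 394.8] [ 0.6291 -0.0897  0.107 ]
top pan_floor 0.72 [248.8 411.5] [ 0.4966 -0.1318  0.099 ]
top pan_handle 0.56 [243.5 359. ] [0.5097 0.006  0.107 ]
top basket_in 0.78 [263.6 468.4] [ 0.4659 -0.3062  0.004 ]
top tin0 0.83 [333.4 216.5] [0.2719 0.3932 0.022 ]
top tin0 0.65 [272.6 267.8] [0.439  0.2544 0.022 ]
top tin0 0.64 [234.8 295.9] [0.5454 0.1768 0.022 ]
top tin0 0.61 [286.5 175.2] [0.4   0.513 0.022]
top tin0 0.51 [262.2 230.8] [0.468  0.3588 0.022 ]
top tin0 0.5 [228.7 261. ] [0.5629 0.2756 0.022 ]
top tin0 0.46 [267.5 303.1] [0.4533 0.1561 0.022 ]
top cups 0.7 [231.5 297.5] [0.5581 0.1737 0.    ]
top cups 0.64 [171.1 294.7] [0.736  0.1831 0.    ]
top tape 0.58 [169.7 462.4] [ 0.7378 -0.3014  0.    ]
top bowl 0.6 [174.3 250. ] [0.7271 0.3136 0.    ]
side [0.4289 1.0362 0.8241]
side scale 0.85 [225.2 328.1] [ 0.4875 -0.1213  0.    ]
side knob 0.69 [179.8 274.3] [ 0.6334 -0.1129  0.15  ]
side gate_park 0.87 [193.2 278.1] [ 0.6257 -0.1144  0.107 ]
side gate_park 0.5 [286.5 290.1] [0.5489 0.2603 0.107 ]
side pan_floor 0.81 [192.  323.3] [ 0.5026 -0.1411  0.099 ]
side pan_handle 0.7 [218.6 315.9] [0.5126 0.0019 0.107 ]
side basket_in 0.71 [193.4 332.9] [ 0.4816 -0.2888  0.004 ]
side tin0 0.98 [287.2 288.3] [0.5671 0.1711 0.022 ]
side tin0 0.97 [364.3 421.7] [0.2709 0.3819 0.022 ]
side tin0 0.94 [317.4 339.9] [0.4403 0.2624 0.022 ]
side tin0 0.92 [426.  362.6] [0.3901 0.528  0.022 ]
side tin0 0.75 [284.3 334.4] [0.4574 0.1538 0.022 ]
side tin0 0.71 [347.1 327.6] [0.463  0.3495 0.022 ]
side tin0 0.58 [319.6 286.6] [0.5583 0.2767 0.022 ]
side cups 0.86 [295.7 220.2] [0.7315 0.1878 0.    ]
side tape 0.84 [189.3 250.3] [ 0.7473 -0.3043  0.    ]
side bowl 0.88 [336.6 212.8] [0.7182 0.3172 0.    ]
side bowl 0.61 [193.1 327.2] [ 0.4999 -0.2959  0.    ]
[ 0.2661 -0.593   0.2186] [-3.0718 -0.6577 -0.    ] 1.1
```

View pics/top0.png

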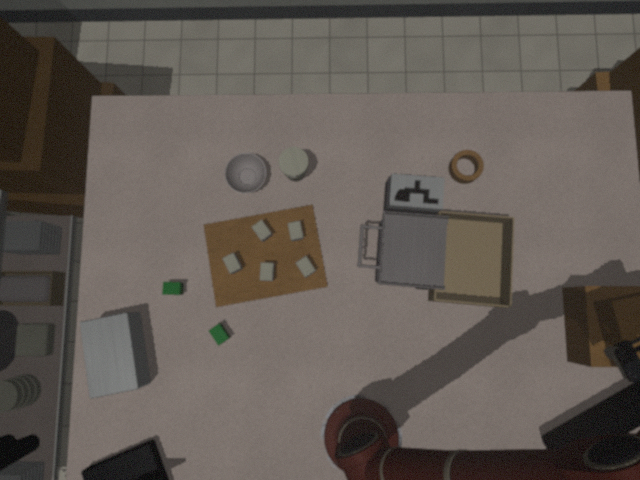

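View pics/side0.png

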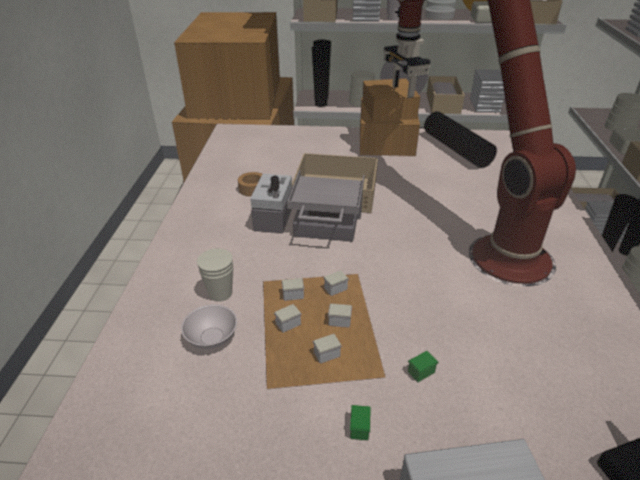

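The side view shows five white tins on the mat. Two green look-alikes lie off it, at top pixels (173,288) and (220,333). The scale is at about (415,250) in the top view, with its gate plate at (415,192). Next I fit the scale pose and the tin yaws.

```bash
cat >> h.py <<'E'
def S2W(s,p):
    c,n=np.cos(s[2]),np.sin(s[2]); return np.array([s[0]+c*p[0]-n*p[1],s[1]+n*p[0]+c*p[1],p[2]])
def tins(c,z=.041):
    """tops of white tins in camera view: (x,y,yaw of long side,p,aspect)"""
    cam=read_camera(c);out=[]
    for d in silhouettes(c,'tin0'):
        if d['p']<.3: continue
        m=np.array(d['region']);col=cam['color'][m].mean(0)
        if col[1]>1.3*col[0]: continue
        g=cam['color'].max(2)
        pts=np.argwhere(m)
        w=np.array([world(cam,q,z-.019)[:2] for q in pts],np.float32)
        (cx,cy),(a,b),ang=cv2.minAreaRect(w)
        if a<b: ang+=90;a,b=b,a
        out.append((cx,cy,np.radians(ang)%np.pi,d['p'],a,b))
    return out
E
python3 - <<'E'
from h import *
from scipy.optimize import least_squares
np.set_printoptions(precision=4,suppress=True)
M={'scale':(0,0,0),'gate_park':(.135,.05,.107),'pan_floor':(0,0,.099),'pan_handle':(0,.137,.107),'knob':(.135,.05,.15)}
obs=[];cams={}
for c in ('top','side'):
    cam=cams[c]=read_camera(c)
    for n,p in M.items():
        for d in spot_point(c,n)[:1]:
            obs.append((c,n,np.array(d['position'])[::-1],p))
f=lambda s:np.concatenate([proj(cams[c],S2W(s,p))-o for c,n,o,p in obs])
r=least_squares(f,[.5,-.14,-.08],loss='soft_l1')
print(r.x);[print(o[0],o[1],proj(cams[o[0]],S2W(r.x,o[3]))-o[2]) for o in obs]
np.save('s.npy',r.x)
for c in cams:
    print(c);print(np.array(tins(c)))
    cam=cams[c]
    x0,y0,x1,y1=(345,160,530,310) if c=='top' else (230,140,400,250)
    k=800//(x1-x0); im=cv2.resize(cam['color'][y0:y1,x0:x1,::-1],None,fx=k,fy=k,interpolation=cv2.INTER_CUBIC)
    im=np.clip(im*1.6,0,255).astype(np.uint8)
    def poly(ps,col,cl=True):
        q=np.array([(proj(cam,S2W(r.x,p))+.5-[x0,y0])*k for p in ps]).astype(int);cv2.polylines(im,[q],cl,col,1)
    poly([(-.095,-.085,.119),(.095,-.085,.119),(.095,.085,.119),(-.095,.085,.119)],(0,0,255))
    slot=[(0,0),(25,0),(25,24),(50,24),(50,46),(50,24),(75,24),(75,0),(100,0)]
    poly([(.135+b/1e3,.05-a/1e3,.107) for a,b in slot],(0,255,0),False)
    poly([(-.052,.137,.107),(.052,.137,.107)],(255,0,0),False)
    cv2.imwrite(f'pics/z{c}.png',im)
E
```

```text
[ 0.4965 -0.1347 -0.0874]
top scale [-0.6585  0.6939]
top gate_park [ 1.5022 -2.2288]
top pan_floor [-1.6589 -1.1674]
top pan_handle [1.3386 3.8601]
top knob [150.9967  16.8024]
side scale [-4.2408 -0.5944]
side gate_park [-1.096  1.409]
side pan_floor [-0.4686  1.0668]
side pan_handle [0.2148 2.2242]
side knob [1.6164 0.4344]
top
[[ 0.4576  0.1486  0.5926  0.79    0.0535  0.0362]
 [ 0.4435  0.2583  0.0003  0.65    0.0502  0.0419]
 [ 0.5578  0.179   0.2008  0.6     0.0543  0.0359]
 [ 0.4666  0.3551  0.4829  0.58    0.0549  0.0387]
 [ 0.5578  0.2741  0.5952  0.57    0.055   0.0367]
 [ 0.6602 -0.1157  2.356   0.45    0.0369  0.024 ]]
side
[[ 0.4407  0.255   1.5869  0.96    0.0716  0.0544]
 [ 0.5547  0.1776  1.7587  0.92    0.071   0.0506]
 [ 0.5549  0.2717  2.16    0.75    0.0626  0.0624]
 [ 0.454   0.1476  0.5643  0.74    0.0675  0.0655]
 [ 0.4647  0.3525  2.0027  0.69    0.0617  0.0585]
 [ 0.4786 -0.3426  1.4861  0.64    0.3392  0.2606]]
```

View pics/ztop.png

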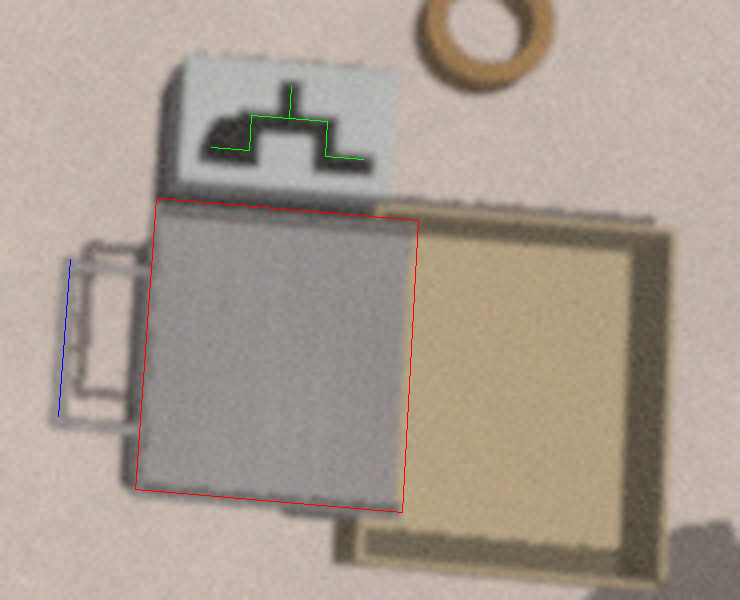

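View pics/zside.png

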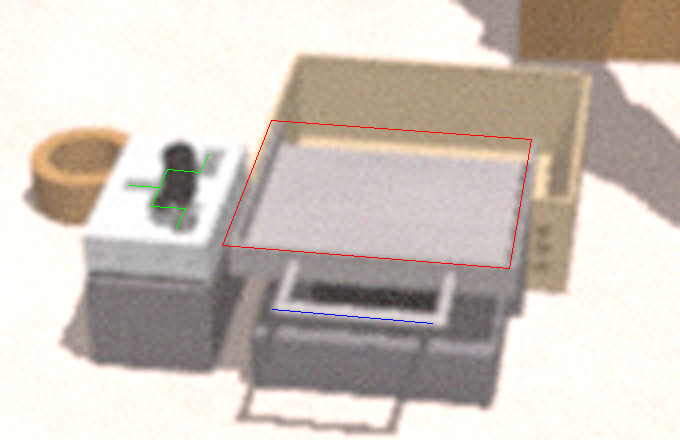

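The overlay lies a few mm too far in +x: the true slot and handle sit about 7 zoomed pixels lower in the top crop. I refine by fitting the slot and handle.

```bash
python3 - <<'E'
from h import *
from scipy.optimize import minimize
np.set_printoptions(precision=4,suppress=True)
s0=np.load('s.npy');cam=read_camera('top')
g=cv2.GaussianBlur(cam['color'].mean(2).astype(np.float32),(0,0),.7)
K=8
def samp(s,P):
    q=np.array([proj(cam,S2W(s,p)) for p in P],np.float32)
    return cv2.remap(g,q[:,0:1],q[:,1:2],cv2.INTER_LINEAR).ravel()
slot=np.array([(25,12),(25,24),(50,24),(50,46),(50,24),(75,24),(75,0),(100,0)])/1e3
def dist(p):
    return min(np.linalg.norm(p-a-np.clip((p-a)@(b-a)/((b-a)@(b-a)),0,1)*(b-a)) for a,b in zip(slot[:-1],slot[1:]))
G=np.array([(a,b) for a in np.arange(.022,.117,.002) for b in np.arange(-.014,.062,.002)])
D=np.array([dist(p) for p in G]); keep=(np.hypot(G[:,0],G[:,1])>.03); 
tgt=np.clip((D-.0075)/.003+.5,0,1); P=np.c_[.135+G[:,1],.05-G[:,0],np.full(len(G),.107)][keep];tgt=tgt[keep]
def f(v): 
    a=samp(v,P); return -np.corrcoef(a,tgt)[0,1]
best=min((minimize(f,s0+[dx,dy,0],method='Nelder-Mead',options=dict(initial_simplex=s0+np.array([dx,dy,0])+np.array([[0,0,0],[.003,0,0],[0,.003,0],[0,0,.03]]))) for dx in(-.006,0,.004) for dy in(-.004,.003)),key=lambda r:r.fun)
print('slot',best.x,best.fun,'s0',s0)
# handle profile: bar along x at y=.137, find offsets
for c in('top','side'):
    cam=read_camera(c); g=cam['color'].mean(2).astype(np.float32)
    for s in(best.x,):
        o=np.arange(-.015,.0151,.0015)
        print(c,'y prof',np.array([samp(s,[(x,.137+d,.107) for x in np.linspace(-.03,.03,15)]).mean() for d in o]).round())
        o2=np.arange(-.07,.0701,.004)
        print(c,'x prof',np.array([samp(s,[(d,y,.107) for y in np.linspace(.1,.127,8)]).mean() for d in o2]).round())
np.save('s1.npy',best.x)
E
```

```text
slot [ 0.4922 -0.1356 -0.0766] -0.9548907011158367 s0 [ 0.4965 -0.1347 -0.0874]
top y prof [ 91.  82.  76.  75.  78.  84.  89.  91.  90.  89.  88.  88.  89.  91.
  94. 101. 108. 112. 115. 115. 115.]
top x prof [116. 115. 116. 113.  99.  90.  99. 114. 115. 101.  78.  88. 106. 105.
 105. 106. 106. 105. 103. 102. 102. 103. 103. 104. 104. 105. 104. 105.
 103.  99.  91.  91.  92.  89.  74.  87.]
side y prof [ 50.  59.  71.  84.  98. 110. 120. 127. 130. 129. 124. 117. 109.  99.
  89.  81.  73.  68.  65.  65.  67.]
side x prof [ 68.  69.  67.  70. 111. 123.  78.  55.  54.  56.  56.  57.  58.  57.
  55.  57.  57.  58.  57.  59.  57.  59.  57.  58.  56.  55.  62.  70.
  75.  75. 108. 124.  89.  68.  79.  93.]
```

```bash
cat >> h.py <<'E'
S=np.array([.4925,-.1358,-.0775])
cs,sn=np.cos(S[2]),np.sin(S[2])
EA=np.array([sn,-cs,0]); EC=np.array([cs,sn,0])   # along, across unit vectors
def gate(a,b,off,z): return S2W(S,(.135,.05,0))*[1,1,0]+EA*a+EC*b+off+[0,0,z]
def orient(a):
    """of the two half-turn twins, the one whose joint 7 is nearer mid range"""
    return down(a)
def pick_or(p,a):
    best=None
    for k in(0,np.pi):
        q=env.ik(list(p),list(down(a+k)))
        if q is not None and (best is None or abs(q[6])<best[0]): best=(abs(q[6]),down(a+k))
    return best[1]
def guide(wps,z,off,f0,step=.005):
    off=np.array(off,float); cur=np.array(wps[0],float)
    for w in wps[1:]:
        w=np.array(w,float);n=max(1,int(round(np.linalg.norm(w-cur)/step)));d=(w-cur)/np.linalg.norm(w-cur)
        D=EA*d[0]+EC*d[1]; Pp=np.array([-D[1],D[0],0])
        for i in range(1,n+1):
            p=cur+(w-cur)*i/n
            env.movel(list(gate(*p,off,z)),v=.06)
            f=np.array(env.get_force())-f0; fp=f@Pp; fd=f@D
            if abs(fp)>2.5: off=off+Pp*np.sign(fp)*.0007
            if fd<-9:
                print('blocked',p,fd,fp); off=off-D*.001; env.movel(list(gate(*p,off,z)),v=.06); break
        print('wp',w*1e3,'off mm',(off*1e3).round(1),'f',f.round(1),'w',round(env.get_gripper_width(),3))
        cur=w
    return off
E
python3 - <<'E'
from h import *
p=gate(0,0,np.zeros(3),.25);a=S[2]+np.pi/2
e=np.array(env.get_eef_pos());env.movel([e[0],e[1],.32])
o=pick_or(p,a);env.move_pose(list(p),list(o));print(env.get_eef_pos(),env.get_t())
env.movel(list(gate(0,0,np.zeros(3),.18)))
f0=np.array(env.get_force());print('f0',f0)
print(env.movel(list(gate(0,0,np.zeros(3),.13)),v=.06,threshold=6),env.get_eef_pos())
f0=np.array(env.get_force());np.save('f0.npy',f0)
env.close_gripper(8);env.hold(.3)
print('w',env.get_gripper_width(),np.array(env.get_force())-f0,env.get_gripper_force(),env.get_t())
save(read_camera('side'),'grip');im=read_camera('side')['color'][120:270,220:420,::-1]
cv2.imwrite('pics/grip.png',cv2.resize(im,None,fx=4,fy=4))
E
```

```text
[ 0.63088307 -0.09809669  0.24985991] 5.0917
f0 [0.45067799 0.29594621 0.37412443]
False [ 0.63133187 -0.09630008  0.13037931]
w 0.25260695627858987 [ 0.44803563 -1.08021727 -0.09218685] 8.000029914546758 8.075
```

View pics/grip.png

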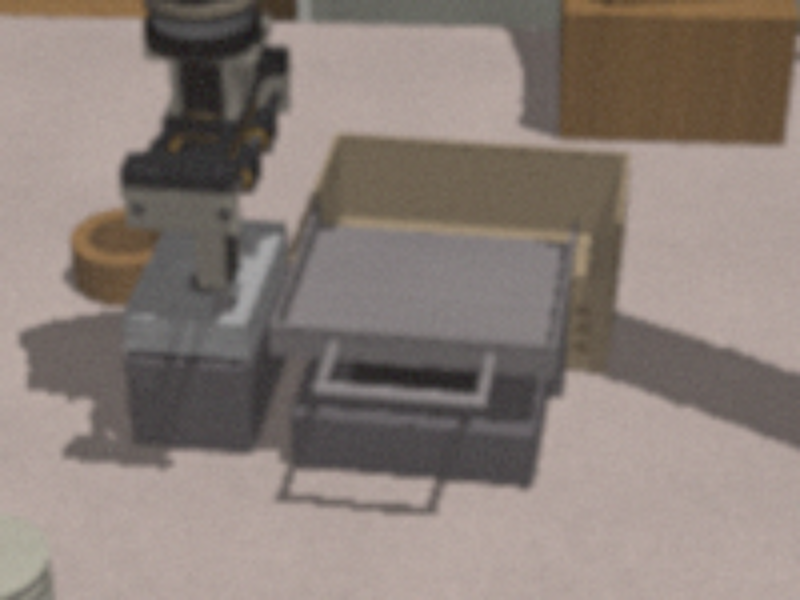

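The fingers hold the knob at 23.5 mm, which is nearly its full diameter, so the grasp is centred. Next I guide it to the weigh notch.

```bash
python3 - <<'E'
from h import *
f0=np.load('f0.npy')
W=np.array([(0,0),(25,0),(25,24),(50,24),(50,46)])/1e3
off=guide(W,.13,[0,0,0],f0);np.save('off.npy',off);print(env.get_t())
E
```

```text
wp [25.  0.] off mm [0. 0. 0.] f [-0.8  0.2 -0.5] w 0.251
wp [25. 24.] off mm [0. 0. 0.] f [ 0.9 -0.9  0.8] w 0.253
wp [50. 24.] off mm [0. 0. 0.] f [-0.3 -0.8  0.3] w 0.252
wp [50. 46.] off mm [0. 0. 0.] f [ 2.  -1.5 -0.1] w 0.256
12.925
```

```bash
cat >> h.py <<'E'
from scipy.optimize import minimize
def mask_box(cam,x,y,yaw,z=.022,h=(.025,.018,.019),up=4):
    q=[]
    for sx in(-1,1):
        for sy in(-1,1):
            for sz in(-1,1):
                u=np.array([sx*h[0],sy*h[1]]);c,s=np.cos(yaw),np.sin(yaw)
                q.append(proj(cam,[x+c*u[0]-s*u[1],y+s*u[0]+c*u[1],z+sz*h[2]]))
    return cv2.convexHull(np.array(q,np.float32)).reshape(-1,2)
def fit_tins(z=.022,pmin=.3,bound=lambda x,y:True):
    cams={c:read_camera(c) for c in('top','side')};obs=[]
    for c,cam in cams.items():
        for d in silhouettes(c,'tin0'):
            m=np.array(d['region']);col=cam['color'][m].mean(0)
            if d['p']<pmin or col[1]>1.3*col[0] or m.sum()>1500: continue
            rc=np.argwhere(m).mean(0);w=world(cam,rc,z)
            if bound(w[0],w[1]): obs.append((c,m.astype(np.float32),w,d['p'],rc))
    groups=[]
    for o in obs:
        for g in groups:
            if np.linalg.norm(g[0][2]-o[2])<.03: g.append(o);break
        else: groups.append([o])
    res=[]
    for g in groups:
        def cost(v):
            t=0
            for c,m,w,p,rc in g:
                r0,c0=int(rc[0])-40,int(rc[1])-40; k=4
                big=cv2.resize(m[r0:r0+80,c0:c0+80],None,fx=k,fy=k)
                b=np.zeros_like(big);h=(mask_box(cams[c],v[0],v[1],v[2],z)-[c0,r0]+.5)*k*16
                cv2.fillConvexPoly(b,h.astype(np.int32),1,shift=4)
                t+=1-np.minimum(b,big).sum()/np.maximum(b,big).sum()
            return t/len(g)
        i=np.mean([o[2] for o in g],0)
        r=min((minimize(cost,[i[0],i[1],a],method='Nelder-Mead',options=dict(initial_simplex=np.array([i[0],i[1],a])+np.array([[0,0,0],[.006,0,0],[0,.006,0],[0,0,.3]]),xatol=2e-4,fatol=1e-3)) for a in np.arange(0,np.pi,np.pi/4)),key=lambda r:r.fun)
        res.append([r.x[0],r.x[1],r.x[2]%np.pi,r.fun,len(g)])
    return np.array(res),cams
E
python3 - <<'E'
from h import *
np.set_printoptions(precision=4,suppress=True)
off=np.load('off.npy')
env.open_jaws();env.movel(list(gate(.05,.046,off,.23)))
env.movel([.56,-.2,.32],v=.25)
T,cams=fit_tins(bound=lambda x,y:.36<x<.66 and .06<y<.46)
print(T,env.get_t());np.save('T.npy',T)
ims=[]
for c,(x0,y0) in (('top',(195,200)),('side',(240,260))):
    im=cv2.resize(cams[c]['color'][y0:y0+120,x0:x0+140,::-1],None,fx=4,fy=4)
    for t in T: cv2.polylines(im,[((mask_box(cams[c],*t[:3])+.5-[x0,y0])*4).astype(int)],True,(0,0,255),1)
    ims.append(im[:, :400] if 0 else cv2.resize(im,(400,343)))
cv2.imwrite('pics/t.png',np.hstack(ims))
g=cams['side']['color'][150:250,240:340,::-1];cv2.imwrite('pics/g.png',cv2.resize(g,None,fx=5,fy=5))
E
```

```text
[[0.4419 0.2576 0.0026 0.1516 2.    ]
 [0.5566 0.2731 0.5965 0.1263 2.    ]
 [0.4656 0.3539 0.486  0.1803 2.    ]
 [0.5553 0.1783 0.1995 0.1389 2.    ]
 [0.456  0.1505 0.5629 0.1252 2.    ]] 15.8833
```

View pics/t.png

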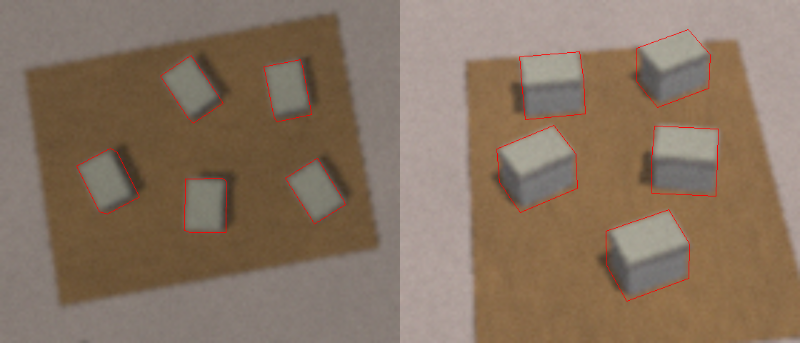

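View pics/g.png

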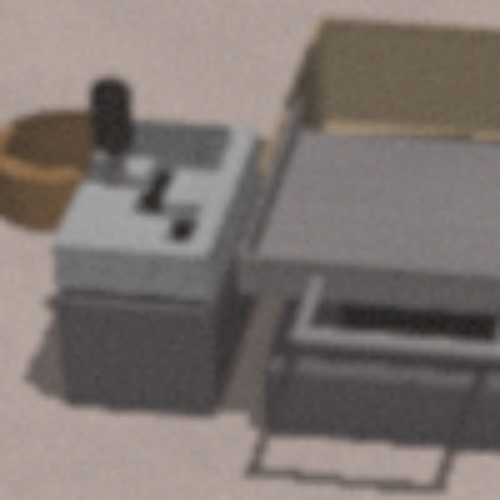

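Both overlays match: five tins on the mat, and the knob stands at the bottom of the weigh notch at crop pixel (112,115). Next is the first tin.

```bash
cat >> h.py <<'E'
def place_tin(t,slot,ya):
    """t: x,y,yaw; slot: scale x,y; ya: closing yaw at place"""
    p=np.array([t[0],t[1],.0]);o=pick_or(p+[0,0,.2],t[2])
    env.move_pose(list(p+[0,0,.16]),list(o))
    env.movel([*p[:2],.014],v=.18,threshold=12)
    env.close_gripper(25);env.hold(.1);w=env.get_gripper_width()
    env.movel([*p[:2],.2],v=.2);w1=env.get_gripper_width()
    q=S2W(S,(*slot,0));o=pick_or(q+[0,0,.2],ya)
    env.move_pose(list(q+[0,0,.2]),list(o));w2=env.get_gripper_width()
    env.movel([*q[:2],.13],v=.15)
    hit=env.movel([*q[:2],.1095],v=.04,threshold=4);z=env.get_eef_pos()[2]
    w3=env.get_gripper_width()
    env.open_jaws();env.movel([*q[:2],.2],v=.2)
    print('widths',np.round([w,w1,w2,w3],3),'hit',hit,'z',round(z,4),'t',env.get_t())
    return min(w,w1,w2,w3)
ROW=[(-.066,.01),(-.022,.01),(.022,.01),(.066,.01)]
MAT=lambda x,y:.34<x<.68 and .05<y<.48
E
python3 - <<'E'
from h import *
T=np.load('T.npy');t=T[np.argmin(T[:,1])]
place_tin(t,ROW[0],S[2]+np.pi/2)
T,c=fit_tins(bound=MAT);print(T.round(4));np.save('T.npy',T)
cv2.imwrite('pics/p1.png',cv2.resize(c['side']['color'][100:400,150:450,::-1],None,fx=2,fy=2))
E
```

```text
widths [0.534 0.533 0.538 0.534] hit True z 0.11 t 24.1167
[[0.4408 0.2571 0.0031 0.1725 2.    ]
 [0.5563 0.179  0.3005 0.2313 1.    ]
 [0.5566 0.2731 0.6532 0.1484 2.    ]
 [0.4646 0.353  0.463  0.1056 2.    ]]
```

View pics/p1.png

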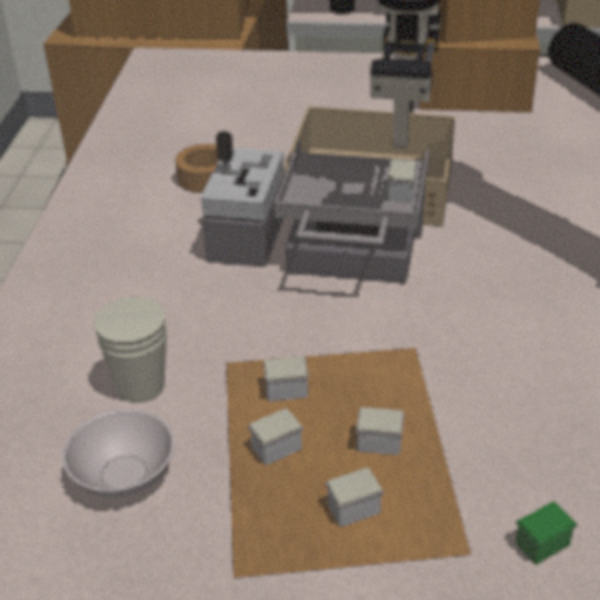

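```bash
sed -i "s/^    q=S2W(S,(\*slot,0));o=pick_or/    if w1<.48:\n        print('MISS',w,w1);env.open_jaws();return 0\n&/" h.py
python3 - <<'E'
from h import *
T=np.load('T.npy');
prev=np.array([[0.4419,.2576,.0026],[.5566,.2731,.5965],[.4656,.3539,.486],[.5553,.1783,.1995]])
slots=[(s,S[2]+np.pi/2) for s in ROW[1:]]+[((0,-.047),S[2])]
def upd(prev):
    N,c=fit_tins(bound=MAT);out=[]
    for n in N:
        j=np.argmin(np.hypot(*(prev[:,:2]-n[:2]).T));d=np.hypot(*(prev[j,:2]-n[:2]))
        out.append(prev[j] if d<.006 else n[:3])
        if d>=.006: print('moved',n,prev[j])
    if len(out)<len(prev): print('seen',len(out),'of',len(prev))
    return np.array(out),c
rest=prev
for s,ya in slots:
    N,c=upd(rest)
    if len(N)!=len(rest): print(N);N2,c=upd(rest);N=N2 if len(N2)==len(rest) else rest
    i=np.argmin(N[:,1]);t=N[i];rest=np.delete(N,i,0)
    print('pick',t)
    if place_tin(t,s,ya)<.48: np.save('rest.npy',rest);break
q=S2W(S,(0,.0,.45))
c=read_camera('side')
cv2.imwrite('pics/p2.png',cv2.resize(c['color'][100:400,150:450,::-1],None,fx=2,fy=2))
E
```

```text
pick [0.5553 0.1783 0.1995]
widths [0.537 0.535 0.537 0.533] hit True z 0.11 t 32.9583
moved [0.52650373 0.2526052  0.60580712 0.12448052 2.        ] [0.5566 0.2731 0.5965]
pick [0.52650373 0.2526052  0.60580712]
widths [0.537 0.534 0.537 0.536] hit True z 0.11 t 41.4833
pick [0.4419 0.2576 0.0026]
widths [0.536 0.537 0.539 0.536] hit True z 0.11 t 50.7333
pick [0.4656 0.3539 0.486 ]
widths [0.533 0.537 0.534 0.537] hit True z 0.1099 t 60.15
```

View pics/p2.png

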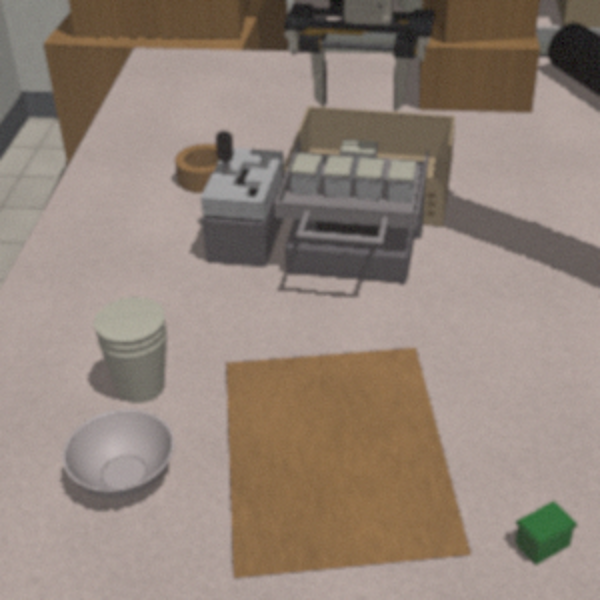

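All five tins are in the pan, four in a row with one ahead near the lip, and the mat is empty. One tin had been knocked and was re-found. Next, settle and move the lever to the tip end.

```bash
cat >> h.py <<'E'
def regrip(a,b,off):
    p=gate(a,b,off,.25);env.move_pose(list(p),list(pick_or(p,S[2]+np.pi/2)))
    env.movel(list(gate(a,b,off,.18)));env.movel(list(gate(a,b,off,.13)),v=.08,threshold=8)
    f0=np.array(env.get_force());env.close_gripper(8);env.hold(.2)
    print('w',env.get_gripper_width(),np.array(env.get_force())-f0);return f0
def handle_pose(th,p,flip):
    q=S2W(S,(0,-.085+.222*np.cos(th)-.012*np.sin(th),.095+.222*np.sin(th)+.012*np.cos(th)))
    M=R.from_euler('z',S[2]).as_matrix()
    z=np.array([0,-np.cos(p),-np.sin(p)]);y=np.array([0,-np.sin(p),np.cos(p)])*flip;x=np.cross(y,z)
    A=M@np.c_[x,y,z]
    return q,A[:,2],R.from_matrix(A).as_rotvec()
E
python3 - <<'E'
from h import *
env.hold(1.2);off=np.load('off.npy')
f0=regrip(.05,.046,off)
W=np.array([(50,46),(50,24),(75,24),(75,0),(100,0)])/1e3
off=guide(W,.13,off,f0);np.save('off.npy',off)
env.open_jaws();env.movel(list(gate(.1,0,off,.25)))
print(env.get_t())
for flip in(1,-1):
  for p0,p1 in((.8,1.5),(.8,1.2),(.6,1.2),(1.0,1.6)):
    r=[]
    for th in np.linspace(0,1.15,8):
        q,zt,o=handle_pose(th,p0+(p1-p0)*th/1.15,flip)
        j=env.ik(list(q+.019*zt),list(o)); r.append(None if j is None else np.round(j,2)[[3,5,6]].tolist())
    q,zt,o=handle_pose(0,p0,flip);j=env.ik(list(q-.08*zt),list(o))
    print(flip,p0,p1,r,j is not None)
env.movel([*np.array(env.get_eef_pos())[:2],.34],v=.25)
c=read_camera('side');cv2.imwrite('pics/p3.png',cv2.resize(c['color'][130:260,220:390,::-1],None,fx=4,fy=4))
E
```

```text
w 0.2518340176647405 [ 0.74773628  0.1338835  -1.24790481]
wp [50. 24.] off mm [0. 0. 0.] f [-0.7  1.1 -1.1] w 0.254
wp [75. 24.] off mm [0. 0. 0.] f [-0.6 -0.9 -1.4] w 0.25
wp [75.  0.] off mm [0. 0. 0.] f [-0.9 -0.  -1.8] w 0.254
wp [100.   0.] off mm [0. 0. 0.] f [-0.4  0.6 -1.8] w 0.251
72.2833
1 0.8 1.5 [[1.89, 0.84, -2.24], [1.9, 0.86, -2.16], [1.89, 0.88, -2.07], [1.88, 0.91, -1.97], [1.86, 0.94, -1.85], [1.82, 0.97, -1.71], [1.78, 1.02, -1.55], [1.73, 1.07, -1.39]] True
1 0.8 1.2 [[1.89, 0.84, -2.24], [1.89, 0.87, -2.19], [1.89, 0.91, -2.13], [1.87, 0.94, -2.06], [1.86, 0.97, -1.99], [1.84, 1.0, -1.9], [1.81, 1.02, -1.79], [1.79, 1.03, -1.67]] True
1 0.6 1.2 [[1.85, 0.94, -2.32], [1.86, 0.94, -2.26], [1.87, 0.96, -2.2], [1.87, 0.98, -2.13], [1.86, 0.99, -2.05], [1.84, 1.01, -1.94], [1.82, 1.02, -1.82], [1.79, 1.03, -1.67]] True
1 1.0 1.6 [[1.93, 0.74, -2.12], [1.92, 0.78, -2.04], [1.91, 0.83, -1.95], [1.88, 0.87, -1.84], [1.85, 0.92, -1.72], [1.81, 0.97, -1.58], [1.77, 1.03, -1.44], [1.72, 1.1, -1.29]] True
-1 0.8 1.5 [[1.87, 1.26, 0.32], [1.88, 1.22, 0.43], [1.87, 1.18, 0.56], [1.86, 1.15, 0.71], [1.84, 1.12, 0.88], [1.81, 1.11, 1.06], [1.76, 1.11, 1.24], [1.72, 1.12, 1.42]] True
-1 0.8 1.2 [[1.87, 1.26, 0.32], [1.87, 1.26, 0.41], [1.86, 1.25, 0.51], [1.85, 1.24, 0.62], [1.84, 1.23, 0.74], [1.82, 1.21, 0.86], [1.8, 1.2, 1.0], [1.77, 1.18, 1.14]] True
-1 0.6 1.2 [[1.83, 1.45, 0.24], [1.84, 1.41, 0.33], [1.85, 1.37, 0.43], [1.85, 1.33, 0.54], [1.84, 1.29, 0.67], [1.82, 1.25, 0.82], [1.8, 1.21, 0.97], [1.77, 1.18, 1.14]] True
-1 1.0 1.6 [[1.91, 1.08, 0.43], [1.9, 1.07, 0.56], [1.89, 1.05, 0.69], [1.86, 1.05, 0.85], [1.83, 1.05, 1.01], [1.8, 1.06, 1.18], [1.75, 1.09, 1.35], [1.7, 1.12, 1.5]] True
```

View pics/p3.png

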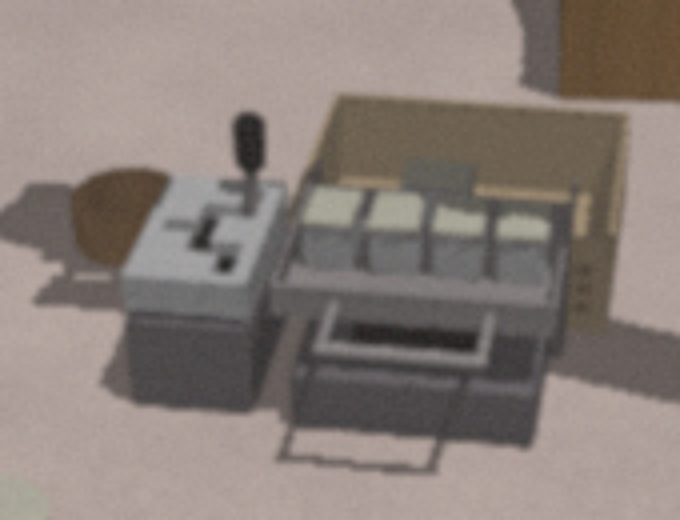

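The lever is at the tip end, with the knob at crop pixel (250,150) at the far end of the slot. I confirm it against the end stop, then grip the handle at a tilt.

```bash
python3 - <<'E'
from h import *
off=np.load('off.npy')
f0=regrip(.1,0,off)
h=env.movel(list(gate(.107,0,off,.13)),v=.02,threshold=5)
e=np.array(env.get_eef_pos())-gate(0,0,off,.13);print('stop',h,'along',e@EA,'f',np.array(env.get_force())-f0)
env.open_jaws();e=np.array(env.get_eef_pos());env.movel([e[0],e[1],.3],v=.2)
q,zt,o=handle_pose(0,.8,-1)
env.move_pose(list(q-.08*zt+[0,0,.12]),list(o))
env.movel(list(q-.08*zt),v=.15)
print(env.movel(list(q+.016*zt),v=.06,threshold=8),env.get_eef_pos(),q+.016*zt)
f0=np.array(env.get_force())
env.close_gripper(30);env.hold(.3)
print('w mm',env.get_gripper_width()*93,np.array(env.get_force())-f0,env.get_t())
np.save('f0h.npy',f0)
c=read_camera('side');cv2.imwrite('pics/p4.png',cv2.resize(c['color'][110:260,220:420,::-1],None,fx=4,fy=4))
E
```

```text
w 0.25507620596420194 [-0.14095124 -0.95031002 -0.36638034]
stop True along 0.10146487223758266 f [0.06182596 0.5724293  4.81030846]
False [ 0.50245423 -0.00992501  0.09568848] [ 0.50224382 -0.01032507  0.0955223 ]
w mm 8.984716610556765 [ 0.28162266  3.63512872 -2.84163503] 84.3417
```

View pics/p4.png

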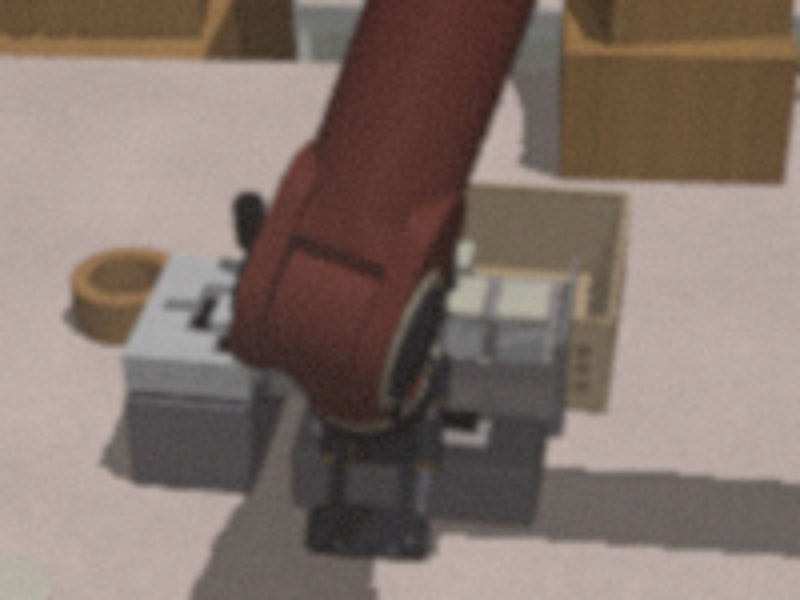

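The bar is gripped at 9 mm and the lever is still at the tip. Next is the pour.

```bash
python3 - <<'E'
from h import *
f0=np.load('f0h.npy');L=[]
ths=np.r_[np.linspace(0,1.14,13)[1:]]
ok=True
for th in ths:
    q,zt,o=handle_pose(th,.8+.7*th/1.15,-1)
    env.movel(list(q+.016*zt),v=.07,orientation=list(o))
    w=env.get_gripper_width()*93;f=np.array(env.get_force())-f0
    print(round(th,2),'w',round(w,1),f.round(1))
    if w<7 or np.linalg.norm(f)>45: ok=False;print('STOP');break
env.hold(1.0);print(env.get_t())
for c in('top','side'):
    cam=read_camera(c);x0,y0=(370,180) if c=='top' else (260,110)
    im=cv2.resize(cam['color'][y0:y0+150,x0:x0+170,::-1],None,fx=2.3,fy=2.3);cv2.imwrite(f'pics/_{c}.png',im)
cv2.imwrite('pics/p5.png',np.hstack([cv2.imread('pics/_top.png'),cv2.imread('pics/_side.png')]))
E
```

```text
0.09 w 9.0 [-0.6  4.2 -2.4]
0.19 w 8.7 [-0.1  4.5 -2.1]
0.28 w 8.5 [ 1.1  5.2 -0.9]
0.38 w 9.0 [ 1.2  4.3 -1.4]
0.47 w 8.9 [0.7 5.1 0.6]
0.57 w 8.8 [1.6 4.8 1.3]
0.66 w 8.7 [1.3 4.8 1.5]
0.76 w 9.1 [0.3 4.6 2.8]
0.85 w 9.3 [-0.5  5.2  3.7]
0.95 w 8.8 [-0.9  4.5  4.9]
1.04 w 8.8 [-1.8  3.5  4.6]
1.14 w 8.9 [-1.5  2.4  4.1]
90.6917
```

View pics/p5.png

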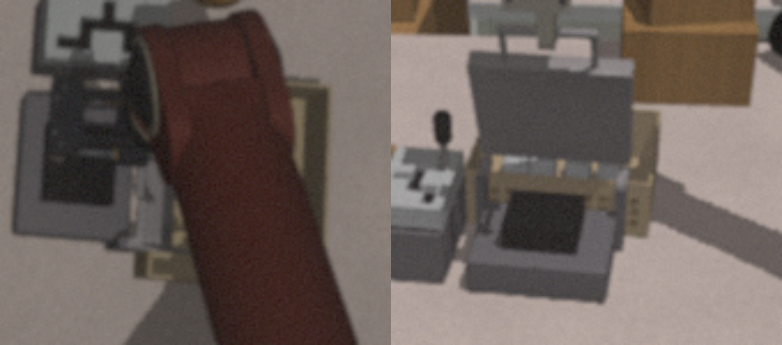

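The pan is tipped to about 1.14 rad, and tins show below the lip in the basket at side-crop pixels (510-600,165). Now I lay it back flat.

```bash
python3 - <<'E'
from h import *
f0=np.load('f0h.npy')
for th in np.linspace(1.14,0,13)[1:]:
    q,zt,o=handle_pose(th,.8+.7*th/1.15,-1)
    env.movel(list(q+.016*zt),v=.07,orientation=list(o))
    w=env.get_gripper_width()*93;f=np.array(env.get_force())-f0
    print(round(th,2),'w',round(w,1),f.round(1))
    if w<7 or np.linalg.norm(f)>40: print('STOP');break
else:
    env.open_jaws();env.hold(.3)
    env.movel(list(q-.1*zt),v=.12)
    e=np.array(env.get_eef_pos());env.movel([e[0],e[1],.32],v=.25)
    env.movel([.62,.12,.36],v=.25)
print(env.get_t())
for c in('top','side'):
    cam=read_camera(c);x0,y0=(370,160) if c=='top' else (230,120)
    im=cv2.resize(cam['color'][y0:y0+150,x0:x0+170,::-1],None,fx=2.3,fy=2.3);cv2.imwrite(f'pics/_{c}.png',im)
cv2.imwrite('pics/p6.png',np.hstack([cv2.imread('pics/_top.png'),cv2.imread('pics/_side.png')]))
E
```

```text
1.04 w 9.1 [-3.8  4.   6.6]
0.95 w 9.0 [-4.   4.4  6.8]
0.86 w 8.8 [-3.2  4.7  5.3]
0.76 w 9.0 [-3.8  5.5  5.9]
0.66 w 8.9 [-3.8  6.6  5. ]
0.57 w 9.3 [-3.4  6.4  3.8]
0.48 w 9.0 [-2.5  6.4  2.5]
0.38 w 8.9 [-3.9  5.2  2.3]
0.29 w 9.0 [-3.4  5.9  0.6]
0.19 w 9.1 [-2.1  5.3  1. ]
0.09 w 9.1 [-2.7  4.6 -0.7]
0.0 w 9.1 [-2.1  4.8 -0.6]
100.2583
```

View pics/p6.png

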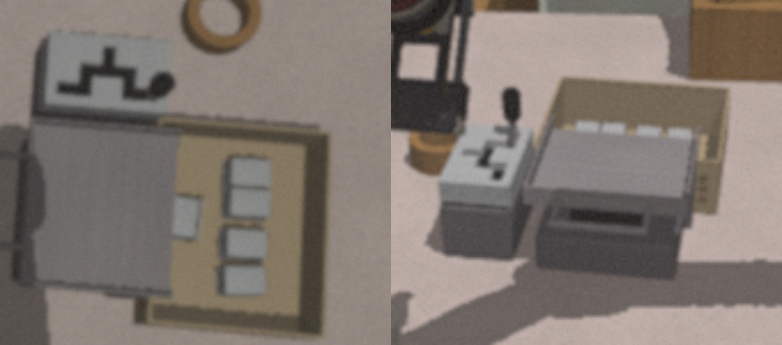

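All five tins are in the basket and the pan lies flat. Next I bring the lever back to park.

```bash
python3 - <<'E'
from h import *
off=np.load('off.npy')
f0=regrip(.1,0,off)
W=np.array([(100,0),(75,0),(75,24),(50,24),(25,24),(25,0),(0,0)])/1e3
off=guide(W,.13,off,f0)
h=env.movel(list(gate(-.0015,0,off,.13)),v=.02,threshold=6)
print(h,(np.array(env.get_eef_pos())-gate(0,0,off,.13))@EA,np.array(env.get_force())-f0)
env.open_jaws();e=np.array(env.get_eef_pos());env.movel([e[0],e[1],.32],v=.2)
env.movel([.62,.14,.36],v=.25);env.hold(.5)
print(env.get_t())
for c in('top','side'):
    cam=read_camera(c);x0,y0=(370,160) if c=='top' else (230,120)
    im=cv2.resize(cam['color'][y0:y0+150,x0:x0+170,::-1],None,fx=2.3,fy=2.3);cv2.imwrite(f'pics/_{c}.png',im)
cv2.imwrite('pics/p7.png',np.hstack([cv2.imread('pics/_top.png'),cv2.imread('pics/_side.png')]))
E
```

```text
w 0.25238453098371094 [ 1.10270274 -0.40811214  0.06032654]
wp [75.  0.] off mm [0. 0. 0.] f [1.1 0.9 0.2] w 0.254
wp [75. 24.] off mm [0. 0. 0.] f [1.  0.7 0.2] w 0.252
wp [50. 24.] off mm [0. 0. 0.] f [ 1.9  1.4 -0.1] w 0.251
wp [25. 24.] off mm [0. 0. 0.] f [ 1.7  1.2 -0.4] w 0.252
wp [25.  0.] off mm [0. 0. 0.] f [ 0.8  0.6 -0.1] w 0.255
wp [0. 0.] off mm [0. 0. 0.] f [ 0.6  1.4 -0.1] w 0.254
False -0.0016066942112206363 [1.01770573 0.21422071 0.05123335]
116.4917
```

View pics/p7.png

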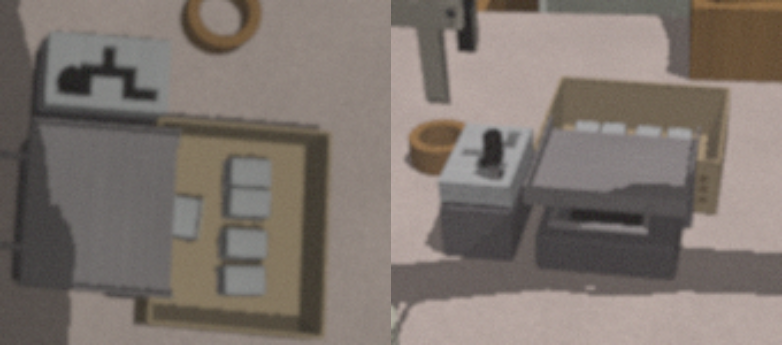

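The lever is at park, the pan is flat and empty, and the five tins are in the basket, with the robot clear of everything.

```bash
python3 -c "
from h import *
print(env.close_job())"
```

```text
the job is handed in; nothing more can be done
None
```

The job is done and handed in at about 117 s of the 210 s limit: all five tins were weighed and poured into the basket, the pan is flat and the lever is back at the park end; the verdict was not shown.

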